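# Nest the covered tray on the shoe-polish caddy and lift off its cover

## Task

Set the top tray of the shoe-polish caddy, with its cover on and keeping it level, back down on the caddy base, lowering it gently (not dropping it) until it is nested fully home, and let go of it. Then lift the cover alone straight off, leaving the tray sitting undisturbed on the base with the polish tin inside it, and finish still holding the cover level and still, about 10 cm above the tray. Leave the base standing where it is, and leave the jar, brush and shoe horn alone.

Things in the scene. Friction and masses are not known exactly. Their poses are not given: they have to be found in the camera images.
- base_mouth (a point): Centre of the open mouth, at rim height (56 mm up), of the green plastic caddy base: an upright tub 180 mm long (x) by 62 mm wide (y) by 56 mm high, z up, walls 3 mm, mouth 174 x 56 mm; a small brush and tin lie low inside it. Loose on the bench, 0.8 kg.
- tray_mid (a point): Centre (20 mm above its underside) of the green plastic tray, the base's inner lid; x along, y across, z up. Flat upright sides 180 x 62 mm from 8 to 40 mm up; below them a foot tapering from 170 x 52 to 163 x 45 mm that drops into the base's mouth. Home: sides rest on the rim, this point 12 mm above base_mouth; either way round fits. Floor 11 mm up. 0.13 kg, 0.3 kg with cover and tin.
- cover_grip (a point): Centre of the handle bar of the green cover (outer lid) lying loose on the tray: flange 177 x 59 x 3 mm on the tray's rim, skirt 8 mm down inside it, 1.5 mm play each side. Bar 70 (x, lengthwise) x 12 (y) x 11 mm on two end posts, free for 11 mm under its middle 46 mm, top 22 mm above the flange. This point: 16.5 mm above the flange's top, 39.5 mm above tray_mid when seated. 0.09 kg.
- tin_mid (a point): Centre of a small aluminium polish tin, 48 mm across, 18 mm high, loose on the floor inside the tray, hidden by the cover at the start.
- jar_mid (a point): Centre of a small glass jar with an aluminium screw lid, 54 mm across, 64 mm high, upright: a bystander.
- brush_mid (a point): Centre of a wooden suede brush with nylon bristles, 150 x 46 x 33 mm, lying bristles down, x along its length: a bystander.
- horn_mid (a point): Centre of a wooden shoe horn, about 190 x 42 x 10 mm, lying flat, x along its length: a bystander.
Things that resemble listed ones, but are neither listed nor needed, are in the scene too. What is shaped like the part that bears cover_grip but purple is not meant. What is shaped like the part that bears tray_mid but blue is not meant.

How it is judged:
On the way:
1. the covered tray is nested home on the base, its cover still seated on it, and the gripper has let go of it (horizontal distance between tray_mid and base_mouth below 0.006 m and z of tray_mid in the frame of base_mouth between 0.009 and 0.0145 m and angle between the x axis of tray_mid and the x axis of base_mouth, either way round below 0.08 rad and angle between tray_mid's own z axis and vertical below 0.04 rad and contact force between the fingers and tray below 0.05 N and z of cover_grip in the frame of tray_mid between 0.0365 and 0.0425 m and linear speed of tray below 0.02 m/s), for 0.2 s.
At the end, for the whole second after the job is handed in: The gripper holds the cover still, level within 0.2 rad, 60 to 160 mm above its seat and within 100 mm sideways of it. The untouched tray is home (6 mm sideways, 2.5 mm in height, 0.08 rad yaw, 0.04 rad tilt), tin inside. The base is within 30 mm, the bystanders within 20 mm of their starts (horizontal distance between tray_mid and base_mouth below 0.006 m and z of tray_mid in the frame of base_mouth between 0.009 and 0.0145 m and angle between the x axis of tray_mid and the x axis of base_mouth, either way round below 0.08 rad and angle between tray_mid's own z axis and vertical below 0.04 rad and angle between base_mouth's own z axis and vertical below 0.05 rad and distance of base_mouth from where it was at the start of the episode below 0.03 m and z of tin_mid in the frame of tray_mid between -0.012 and 0.012 m and horizontal distance between tin_mid and tray_mid below 0.075 m and distance of each of jar_mid, brush_mid, horn_mid from where it was at the start of the episode below 0.02 m and angle between each of jar_mid, cover_grip's own z axis and vertical below 0.2 rad and contact force between each of the fingers, cover and tray below 0.05 N and z of cover_grip in the frame of tray_mid between 0.1 and 0.2 m and horizontal distance between cover_grip and tray_mid below 0.1 m and contact force between the fingers and cover above 0.3 N and linear speed of cover below 0.03 m/s and linear speed of tray below 0.01 m/s); the arm keeps its last pose, push and grip.
It fails at once if the cover is lifted off, or the tray is moved by the cover, while the tray is not home on the base (not (horizontal distance between tray_mid and base_mouth below 0.008 m and z of tray_mid in the frame of base_mouth below 0.018 m and angle between tray_mid's own z axis and vertical below 0.08 rad) and (z of cover_grip in the frame of tray_mid above 0.046 m or (contact force between the fingers and cover above 1.5 N and contact force between the fingers and tray below 0.05 N and height (world z) of tray_mid above 0.027 m))).
It fails at once if the tray is let go more than 12 mm above its seat (dropped) (height (world z) of tray_mid above 0.08 m and contact force between the fingers and tray below 0.05 N).
It fails at once if the tray is tipped by more than 0.3 rad (angle between tray_mid's own z axis and vertical above 0.3 rad).
It fails at once if the base is tipped or shoved (angle between base_mouth's own z axis and vertical above 0.15 rad or distance of base_mouth from where it was at the start of the episode above 0.03 m).
It fails at once if a bystander is knocked over or moved by more than 20 mm (not (distance of jar_mid from where it was at the start of the episode below 0.02 m) or not (distance of brush_mid from where it was at the start of the episode below 0.02 m) or not (distance of horn_mid from where it was at the start of the episode below 0.02 m) or not (angle between jar_mid's own z axis and vertical below 0.2 rad)).
It also fails if it takes over 53 s, if anything falls off the work surface, if the arm or the gripper's body presses on something with over 40 N, if the wrist force passes 120 N, or if a joint passes its speed limit or range.

## Robot

A 6-joint arm with a two-finger parallel gripper is mounted at the origin on the work surface. World frame = base frame: x ahead of the robot, y to its left, z up, the work surface at z = 0. Lengths are in m, angles in rad, forces in N, time in s.
With the tool pointing down it reaches from about 0.25 to 0.775 m from the base axis. Payload 4 kg.
Tool frame: the origin (TCP) lies midway between the tips of the shut fingers; the grasp point (between the pads) lies 19 mm behind it; z points along the fingers, y is the direction in which the jaws open and shut (so a half turn about z gives the same grasp; the last joint's range is limited). The gripper opens to 85 mm and grips with 20 to 120 N. Pads are 22 mm wide; open, the fingers measure 114 mm over their backs; the gripper's body (76 mm by 85 mm) begins 54 mm behind the grasp point. The pads swing forward as they close: fully open they stand 13 mm farther back than shut.
Start: joints at [1.021, 0.087, 1.371, -0, 1.684, -0.103], TCP at [0.238, 0.496, 0.231] pointing down, gripper open.
Joint ranges: [-3.1, 3.1], [-0.76, 2.03], [0.27, 2.55], [-1.08, 4.22], [0.17, 2.65], [-2.57, 2.57]. Speed limits (rad/s): [2.79, 2.79, 3.14, 3.14, 3.14, 3.14].

## Interface

Orientations are given as a rotation vector (axis times angle).
In Python, from rig import ctrl gives the robot as it stands.
- The arm moves only by the tool step_arm, never from a script. Its argument "increments" is text: rows parted by semicolons, each of 7 numbers parted by spaces: the shift along the tool's x, y, z in m, then the turn, a rotation vector about the tool's x, y, z in degrees, then the opening, from 0 (shut) to 1 (fully open). In form: dx dy dz wx wy wz claw; .... A call has 1 to 5 rows; each row shifts and turns the pose as measured when the row begins, along the tool's axes as they then stand; what a row does not reach is not made up. A row lasts 1/12 s, in which the tool goes at most 41.7 mm and 7.16 degrees, less where a joint would pass 70% of its speed; a pose out of reach is approached as far as the arm can. A call is refused whole if a number of a shift passes 0.0417 or a number of a turn 7.16, either way. A call with a gripper value outside its range is refused whole. The fingers move at their own pace and stop on an object; "squeeze" is the grip in N (left out, the last holds). Time passes only in rows, so rows that do not move let the fingers close. It gives the time, the measured TCP pose, the force and the opening at its end, in the units of the state.
- ctrl.state(): the state, without advancing time (a new reading comes with each control period).
- ctrl.camera(name): name is "scene" or "top"; returns the picture (384x512x3 uint8, red, green, blue); there is no depth.
- ctrl.camera_params(name): a dict with "fx", "fy", "cx", "cy" (pixels), "D" ([k1, k2, p1, p2, k3] as OpenCV has them; the pictures are not rectified), "rvec" (rotation vector, rad) and "tvec" (3), from world to camera coordinates, as OpenCV has them. Camera axes: x right, y down, z forward; pixel columns grow to the right and rows downward; lengths in m; the calibration is good to about 2 mm. A picture is of the moment at which its call begins. camera_params takes no time and is no camera call.
- ctrl.hand_in(): hands the job in, once; it reports no verdict.
The state is a dict: "time_s": time; "joints": joint angles; "dq": joint speeds; "joint_efforts": joint torques, N m; "ee_pos": TCP position; "tcp_rot": TCP orientation; "ft_force": force on the tool from outside, world axes, zero at the start; "moment": the same for the moment, N m; "gripper_width": opening from 0.0 (shut) to 1.0 (fully open).
Only numpy, scipy, OpenCV 4.12 (cv2) and the standard library are available. Lean on these libraries where they do the work, as an engineer would, in place of code of your own. Each camera call takes 0.05 s, during which the arm holds its last target. There are 200 camera calls.

## Working session

There is one attempt and no reset: what is moved stays moved. The work goes in short steps, Python scripts to look and compute and a tool call to move; the robot and the scene stay as the last step left them, time stands still between calls to the robot, and variables do not carry over. Pictures are saved under pics/ and viewed, about 8 in all and at most 12, crops included, and the job is handed in when it is done.

Besides the shell and the picture viewer there is one more tool, called after "Request:" as name(argument=value, ...), one argument or row to a line, values as JSON. step_arm: Moves the arm, as the interface text tells. Its arguments: {"type":"object","properties":{"increments":{"type":"string"},"squeeze":{"type":"number"}},"required":["increments"]}

```bash
mkdir -p pics; ls; cat > h.py <<'E'
import numpy as np, cv2
from rig import ctrl
def snap(n,f):
    im=ctrl.camera(n); cv2.imwrite('pics/'+f,cv2.cvtColor(im,cv2.COLOR_RGB2BGR)); return im
def par(n):
    p=ctrl.camera_params(n); K=np.array([[p['fx'],0,p['cx']],[0,p['fy'],p['cy']],[0,0,1.]])
    return K,np.array(p['D'],float),np.array(p['rvec'],float).reshape(3,1),np.array(p['tvec'],float).reshape(3,1)
def ray(n,uv,z):
    K,D,r,t=par(n); R=cv2.Rodrigues(r)[0]
    q=cv2.undistortPoints(np.array(uv,float).reshape(-1,1,2),K,D).reshape(-1,2)
    d=np.c_[q,np.ones(len(q))]@R; c=(-R.T@t).ravel()
    return c+d*((z-c[2])/d[:,2])[:,None]
def proj(n,P):
    K,D,r,t=par(n); return cv2.projectPoints(np.array(P,float).reshape(-1,1,3),r,t,K,D)[0].reshape(-1,2)
E
python3 - <<'E'
from h import *
a=snap('scene','s0.png');b=snap('top','t0.png')
for n in('scene','top'):
    K,D,r,t=par(n);print(n,K[0,0],(-cv2.Rodrigues(r)[0].T@t).ravel())
    im=cv2.imread('pics/%s0.png'%n[0]);cv2.imwrite('pics/%s0b.png'%n[0],cv2.resize(im,(800,600),interpolation=cv2.INTER_CUBIC))
print(ctrl.state())
E
```

```text
pics
scene 495.20982597458584 [1.65027714 0.46134621 1.03537751]
top 402.6507376187656 [0.44585255 0.02427727 1.25891487]
{'time_s': 0.1, 'joints': array([ 1.02087649e+00,  8.78829007e-02,  1.37210415e+00, -2.09999465e-05,
        1.68361580e+00, -1.03081121e-01]), 'dq': array([-0.00024774,  0.00028975, -0.00537325,  0.00099538, -0.00050909,
       -0.00055733]), 'joint_efforts': array([ 2.33497994e-03, -3.53014112e+01, -3.14219427e+01, -9.46656974e-05,
        7.93927844e-03,  1.85855589e-05]), 'ee_pos': array([0.23742764, 0.49561175, 0.23025468]), 'tcp_rot': array([-6.95932669e-01, -3.06289842e+00,  3.00070777e-03]), 'ft_force': array([ 0.2261587 ,  0.40643071, -0.00575314]), 'moment': array([0.00446673, 0.02433535, 0.02683251]), 'gripper_width': 0.9950487879145822}
```

View pics/s0b.png

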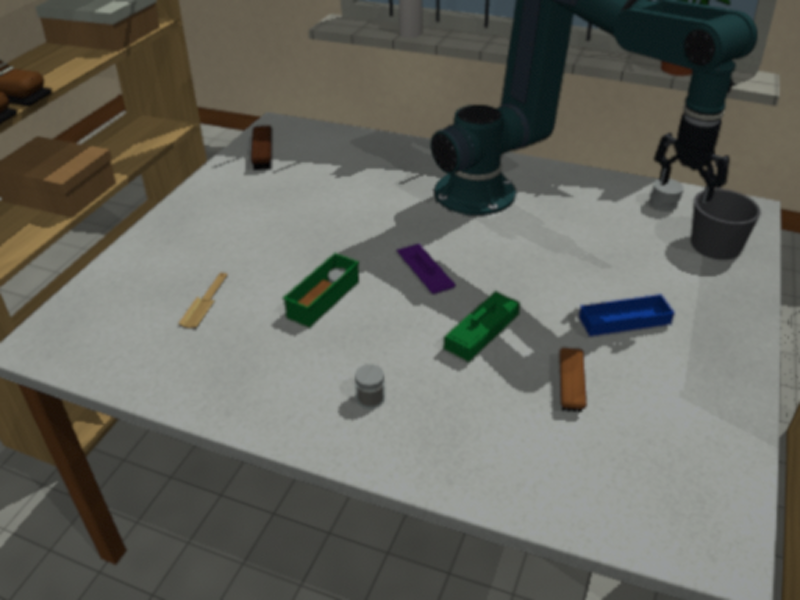

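View pics/t0b.png

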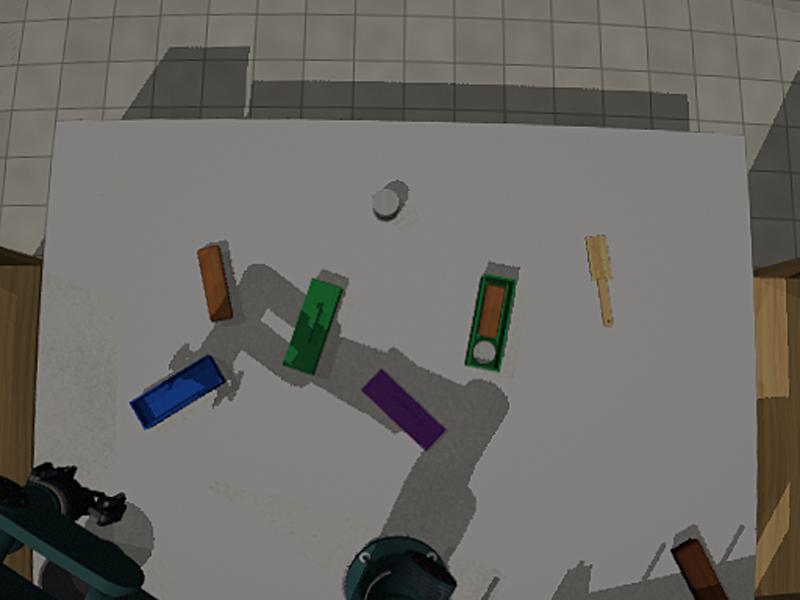

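```bash
cat > fit.py <<'E'
from h import *
from scipy.optimize import minimize
def box(l,w,z0,z1): return [(sx*l/2,sy*w/2,z) for z in(z0,z1) for sx in(-1,1) for sy in(-1,1)]
BASE=[box(.18,.062,0,.056)]
TRAY=[box(.18,.062,.008,.04),box(.163,.045,0,0)+box(.17,.052,.008,.008),box(.177,.059,.04,.043),box(.07,.012,.043,.065)]
def sil(n,model,p,shape,z0=0,S=4):
    c,s=np.cos(p[2]),np.sin(p[2]);m=np.zeros((shape[0]*S,shape[1]*S),np.uint8)
    for b in model:
        P=np.array(b)@np.array([[c,s,0],[-s,c,0],[0,0,1]])+[p[0],p[1],z0]
        q=(proj(n,P)+.5)*S-.5
        cv2.fillConvexPoly(m,cv2.convexHull(np.round(q*16).astype(np.int32)),255,shift=4)
    return cv2.resize(m,(shape[1],shape[0]),interpolation=cv2.INTER_AREA)/255.
def green(im):
    h=cv2.cvtColor(im,cv2.COLOR_RGB2HSV);return((h[...,0]>48)&(h[...,0]<78)&(h[...,1]>110)&(h[...,2]>25)).astype(np.uint8)
def mask(im,near,fill=False):
    g=green(im);n,l,st,ce=cv2.connectedComponentsWithStats(g)
    k=[i for i in range(1,n) if st[i,4]>80];i=min(k,key=lambda i:np.hypot(*(ce[i]-near)))
    m=(l==i).astype(np.uint8)
    if fill:
        cs,_=cv2.findContours(m,cv2.RETR_EXTERNAL,cv2.CHAIN_APPROX_NONE);cv2.drawContours(m,cs,-1,1,-1)
    return m,st[i]
def fit(views,model,p0,z0=0):
    def f(p): return sum(np.abs(sil(n,model,(p[0],p[1],p[2]/3),m.shape,z0)-m).sum() for n,m in views)
    x0=np.array([p0[0],p0[1],p0[2]*3])
    for d in(.02,.005):
        r=minimize(f,x0,method='Nelder-Mead',options=dict(initial_simplex=np.vstack([x0]+[x0+d*e*np.array([1,1,6]) for e in np.eye(3)]),xatol=1e-4,fatol=.1,maxiter=150));x0=r.x
    return np.array([x0[0],x0[1],x0[2]/3]),r.fun
E
cat > m1.py <<'E'
from fit import *
I={n:cv2.cvtColor(cv2.imread('pics/%s0.png'%n[0]),cv2.COLOR_BGR2RGB) for n in('scene','top')}
k=.64
for name,model,ut,us,h in(('base',BASE,(490,322),(322,290),.056),('tray',TRAY,(313,326),(482,325),.043)):
    M={}
    for n,u in(('top',ut),('scene',us)):
        M[n],st=mask(I[n],np.array(u)*k,True);print(name,n,st)
    rr=cv2.minAreaRect(cv2.findNonZero(M['top']));b=ray('top',cv2.boxPoints(rr),h-.01)[:,:2]
    e=[b[1]-b[0],b[2]-b[1]];e=max(e,key=np.linalg.norm);p0=[*b.mean(0),np.arctan2(e[1],e[0])]
    print('rect',np.linalg.norm(b[1]-b[0]),np.linalg.norm(b[2]-b[1]),p0)
    for v in(['top'],['scene'],['top','scene']):print(v,fit([(n,M[n]) for n in v],model,p0),)
E
python3 m1.py
python3 - <<'E'
import cv2,numpy as np
a=cv2.imread('pics/s0.png')[150:240,170:345];b=cv2.imread('pics/t0.png')[165:290,170:345]
r=lambda i:cv2.resize(i,None,fx=2.5,fy=2.5,interpolation=cv2.INTER_CUBIC)
cv2.imwrite('pics/crop1.png',np.vstack([r(a),r(b)]))
E
```

```text
base top [298 175  33  63 587]
base scene [182 163  47  46 930]
rect 0.18221615718388012 0.06744360484124176 [np.float64(0.5252878875643419), np.float64(-0.1761390262607254), np.float64(-0.1813134081988507)]
['top'] (array([ 0.52431004, -0.1778073 , -0.18328359]), np.float64(79.04313725490196))
['scene'] (array([ 0.52020051, -0.17498638, -0.14008156]), np.float64(113.6941176470588))
['top', 'scene'] (array([ 0.52391041, -0.17717177, -0.17775522]), np.float64(226.67843137254903))
tray top [ 181  178   38   62 1188]
tray scene [ 285  187   47   44 1022]
rect 0.17859402857214915 0.06353377100718116 [np.float64(0.5138226361942967), np.float64(0.17161474358391948), np.float64(-0.3077411081707382)]
['top'] (array([ 0.51368186,  0.1724696 , -0.3007336 ]), np.float64(104.94901960784313))
['scene'] (array([ 0.51069402,  0.17335807, -0.27387142]), np.float64(113.72941176470587))Traceback (most recent call last):
  File "m1.py", line 11, in <module>
    for v in(['top'],['scene'],['top','scene']):print(v,fit([(n,M[n]) for n in v],model,p0),)
                                                     
[... 592 characters left out ...]
^^^^^^^^^^^^^^^^^^^^^^^^^^^^^^^^^^^^^^^^^^^^^^^^^^^^^^^^^^^^^^^^^^^^^^^^^^^
  File "fit.py", line 23, in <genexpr>
    def f(p): return sum(np.abs(sil(n,model,(p[0],p[1],p[2]/3),m.shape,z0)-m).sum() for n,m in views)
                                ~~~^^^^^^^^^^^^^^^^^^^^^^^^^^^^^^^^^^^^^^^
  File "fit.py", line 10, in sil
    q=(proj(n,P)+.5)*S-.5
       ~~~~^^^^^
  File "h.py", line 14, in proj
    K,D,r,t=par(n); return cv2.projectPoints(np.array(P,float).reshape(-1,1,3),r,t,K,D)[0].reshape(-1,2)
            ~~~^^^
  File "h.py", line 6, in par
    p=ctrl.camera_params(n); K=np.array([[p['fx'],0,p['cx']],[0,p['fy'],p['cy']],[0,0,1.]])
ValueError: time passes only in moves, steps and waits
```

View pics/crop1.png

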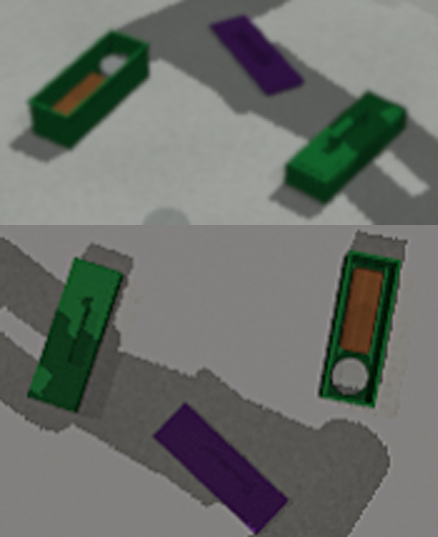

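```bash
sed -i 's/^def par(n):/import functools\n@functools.lru_cache(None)\ndef par(n):/' h.py
sed -i 's/^    h=cv2.cvtColor(im,cv2.COLOR_RGB2HSV).*/    f=im.astype(float);return((f[...,1]>1.5*f[...,0]+2)\&(f[...,1]>1.35*f[...,2]+2)).astype(np.uint8)/' fit.py
cat >> m1.py <<'E'
    p=fit([(n,M[n]) for n in M],model,p0)[0]
    for n in M:
        v=I[n].copy();cs,_=cv2.findContours((sil(n,model,p,M[n].shape)>.5).astype(np.uint8),cv2.RETR_EXTERNAL,cv2.CHAIN_APPROX_NONE);cv2.drawContours(v,cs,-1,(255,0,0),1)
        v[M[n]>0,2]=255
        x,y,w,h_=cv2.boundingRect(M[n]);c=v[y-6:y+h_+6,x-6:x+w+6];T.append(cv2.resize(c,(330,330),interpolation=cv2.INTER_NEAREST))
cv2.imwrite('pics/ov.png',np.vstack([np.hstack(T[:2]),np.hstack(T[2:])])[:600,:,::-1])
E
sed -i 's/^k=.64/k=.64;T=[]/;s/330,330/300,300/' m1.py; time python3 m1.py
```

```text
base top [298 175  33  63 720]
base scene [182 163  47  46 968]
rect 0.18242900977604018 0.06889707201278158 [np.float64(0.5252643186103196), np.float64(-0.17562780697555402), np.float64(-0.18121858921867934)]
['top'] (array([ 0.52471009, -0.17749352, -0.18485954]), np.float64(51.70196078431373))
['scene'] (array([ 0.52123171, -0.17511463, -0.14694663]), np.float64(89.49019607843137))
['top', 'scene'] (array([ 0.52383095, -0.17696159, -0.18051458]), np.float64(170.0156862745098))
tray top [ 181  178   38   62 1205]
tray scene [ 285  187   47   44 1039]
rect 0.17827179284947717 0.06425843138444273 [np.float64(0.5140471052842284), np.float64(0.17186785922675563), np.float64(-0.2973178709615164)]
['top'] (array([ 0.51426046,  0.17225032, -0.30530306]), np.float64(88.45098039215685))
['scene'] (array([ 0.5104537 ,  0.17284731, -0.28079145]), np.float64(101.35294117647058))
['top', 'scene'] (array([ 0.51338347,  0.1725619 , -0.2943048 ]), np.float64(201.60392156862747))
real	0m6.180s
user	0m10.713s
sys	0m2.546s
```

View pics/ov.png

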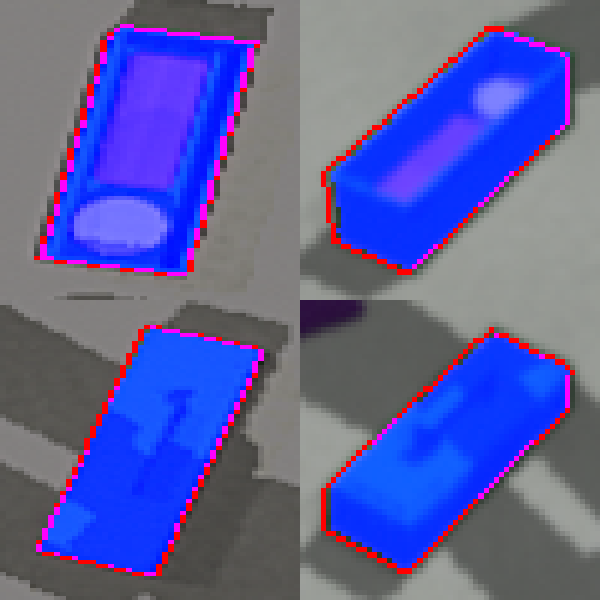

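```bash
cat > plan.py <<'E'
import sys,numpy as np
from scipy.spatial.transform import Rotation as Ro
from rig import ctrl
# plan.py x y z yaw(tray x axis) [n]
x,y,z,yaw=map(float,sys.argv[1:5]);n=int(sys.argv[5]) if len(sys.argv)>5 else 0
s=ctrl.state();R=Ro.from_rotvec(s['tcp_rot']);p=s['ee_pos']
T=[Ro.from_matrix(np.c_[[np.cos(a),np.sin(a),0],[np.sin(a),-np.cos(a),0],[0,0,-1]]) for a in(yaw,yaw+np.pi)]
T=min(T,key=lambda t:(R.inv()*t).magnitude())
rv=(R.inv()*T).as_rotvec();d=np.array([x,y,z])-p
n=n or max(1,int(np.ceil(max(np.linalg.norm(d)/.035,np.degrees(np.linalg.norm(rv))/6.5))))
print('t',s['time_s'],'pos',p.round(4),'grip',round(s['gripper_width'],3),'F',s['ft_force'].round(2),'q6',s['joints'][5].round(2))
print('n',n,'left',d.round(4),np.degrees(rv).round(2))
Rk=R
for k in range(n):
    print(*(Rk.inv().apply(d/n)).round(4),*np.degrees(rv/n).round(2),end='; ');Rk=Rk*Ro.from_rotvec(rv/n)
print()
E
python3 plan.py .513 .1725 .16 -.297
```

```text
t 0.1 pos [0.2374 0.4956 0.2303] grip 0.995 F [ 0.23  0.41 -0.01] q6 -0.1
n 13 left [ 0.2756 -0.3231 -0.0703] [-0.11 -0.02 -8.59]
-0.0299 -0.0132 0.0054 -0.01 -0.0 -0.66; -0.0297 -0.0136 0.0054 -0.01 -0.0 -0.66; -0.0295 -0.0139 0.0054 -0.01 -0.0 -0.66; -0.0294 -0.0143 0.0054 -0.01 -0.0 -0.66; -0.0292 -0.0146 0.0054 -0.01 -0.0 -0.66; -0.029 -0.0149 0.0054 -0.01 -0.0 -0.66; -0.0289 -0.0153 0.0054 -0.01 -0.0 -0.66; -0.0287 -0.0156 0.0054 -0.01 -0.0 -0.66; -0.0285 -0.0159 0.0054 -0.01 -0.0 -0.66; -0.0283 -0.0163 0.0054 -0.01 -0.0 -0.66; -0.0281 -0.0166 0.0054 -0.01 -0.0 -0.66; -0.0279 -0.0169 0.0054 -0.01 -0.0 -0.66; -0.0277 -0.0172 0.0054 -0.01 -0.0 -0.66;
```

Request:
step_arm(
  increments="-0.03 -0.014 0.003 0 0 -0.7 1; -0.03 -0.014 0.003 0 0 -0.7 1; -0.03 -0.014 0.003 0 0 -0.7 1; -0.03 -0.014 0.003 0 0 -0.7 1; -0.03 -0.014 0.003 0 0 -0.7 1",
  squeeze=40,
)

```text
time_s: 0.52
ee_pos: [0.344, 0.3707, 0.2114]
tcp_rot: [-0.575, -3.083, 0.006]
ft_force: [1.0, 1.0, -0.6]
gripper_width: 0.996
```

Request:
step_arm(
  increments="-0.03 -0.015 0.005 0 0 -0.7 1; -0.03 -0.015 0.005 0 0 -0.7 1; -0.03 -0.015 0.005 0 0 -0.7 1; -0.03 -0.015 0.005 0 0 -0.7 1; -0.03 -0.015 0.005 0 0 -0.7 1",
)

```text
time_s: 0.93
ee_pos: [0.4628, 0.2423, 0.1829]
tcp_rot: [-0.473, -3.097, 0.007]
ft_force: [0.4, -0.3, -0.3]
gripper_width: 1.003
```

```bash
python3 plan.py .513 .1725 .16 -.297
```

```text
t 0.9333 pos [0.4628 0.2423 0.1829] grip 1.003 F [ 0.4  -0.33 -0.27] q6 -0.89
n 3 left [ 0.0502 -0.0698 -0.0229] [-0.34 -0.43 -0.35]
-0.023 -0.0172 0.0076 -0.11 -0.14 -0.12; -0.0229 -0.0172 0.0076 -0.11 -0.14 -0.12; -0.0229 -0.0173 0.0076 -0.11 -0.14 -0.12;
```

Request:
step_arm(
  increments="-0.023 -0.017 0.008 -0.1 -0.1 -0.1 1; -0.023 -0.017 0.008 -0.1 -0.1 -0.1 1; -0.023 -0.017 0.008 -0.1 -0.1 -0.1 1; 0 0 0 0 0 0 1; 0 0 0 0 0 0 1",
)

```text
time_s: 1.35
ee_pos: [0.5176, 0.1627, 0.1527]
tcp_rot: [-0.479, -3.097, 0.007]
ft_force: [-0.7, 0.5, -0.5]
gripper_width: 1.001
```

```bash
python3 plan.py .513 .1725 .045 -.297; python3 - <<'E'
from h import *
a=snap('scene','s1.png');b=snap('top','t1.png')
r=lambda i:cv2.resize(cv2.cvtColor(i,cv2.COLOR_RGB2BGR),None,fx=3,fy=3,interpolation=cv2.INTER_CUBIC)
cv2.imwrite('pics/c2.png',np.hstack([r(a[120:260,240:370]),r(b[150:290,130:260])]))
E
```

```text
t 1.35 pos [0.5176 0.1627 0.1527] grip 1.001 F [-0.67  0.53 -0.51] q6 -1.06
n 4 left [-0.0046  0.0098 -0.1077] [-0.33 -0.39 -0.57]
0.0016 0.0022 0.0269 -0.08 -0.1 -0.14; 0.0017 0.0021 0.0269 -0.08 -0.1 -0.14; 0.0017 0.0021 0.0269 -0.08 -0.1 -0.14; 0.0018 0.0021 0.0269 -0.08 -0.1 -0.14;
```

View pics/c2.png

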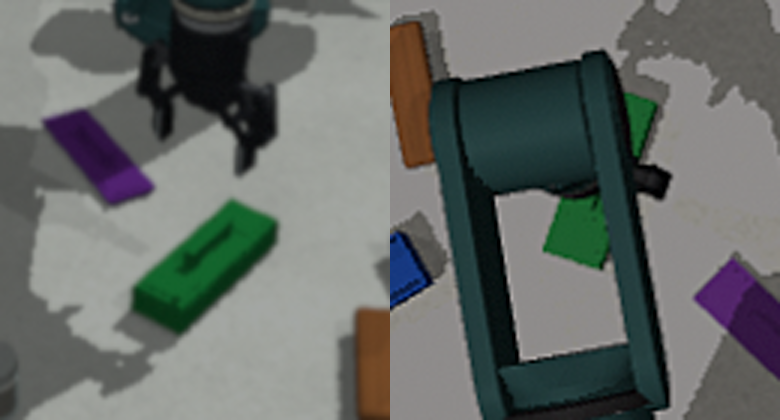

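Request:
step_arm(
  increments="0.0035 0.004 0.015 -0.1 -0.2 -0.3 1; 0.0035 0.004 0.02 -0.1 -0.2 -0.2 1; 0 0 0.02 0 0 0 1; 0 0 0.015 0 0 0 1; 0 0 0 0 0 0 1",
)

```text
time_s: 1.87
ee_pos: [0.5118, 0.18, 0.0851]
tcp_rot: [0.449, 3.102, 0.004]
ft_force: [0.2, 0.3, -0.5]
gripper_width: 0.999
```

```bash
python3 plan.py .513 .1725 .004 -.297
```

```text
t 1.8667 pos [0.5118 0.18   0.0851] grip 0.999 F [ 0.2   0.35 -0.53] q6 -1.05
n 3 left [ 0.0012 -0.0075 -0.0811] [0.22 0.41 0.54]
-0.0009 -0.0024 0.027 0.07 0.14 0.18; -0.001 -0.0024 0.027 0.07 0.14 0.18; -0.001 -0.0023 0.027 0.07 0.14 0.18;
```

Request:
step_arm(
  increments="-0.002 -0.006 0 0.1 0.2 0.4 1; 0 0 0 0 0 0 1; 0 0 0 0 0 0 1",
)

```text
time_s: 2.12
ee_pos: [0.5113, 0.1759, 0.0871]
tcp_rot: [0.454, 3.104, 0.004]
ft_force: [0.4, -0.2, 0.7]
gripper_width: 0.998
```

```bash
python3 plan.py .513 .1725 .004 -.297
```

```text
t 2.1167 pos [0.5113 0.1759 0.0871] grip 0.998 F [ 0.41 -0.18  0.75] q6 -1.05
n 3 left [ 0.0017 -0.0034 -0.0831] [0.18 0.26 0.36]
-0.0007 -0.001 0.0277 0.06 0.09 0.12; -0.0008 -0.001 0.0277 0.06 0.09 0.12; -0.0008 -0.001 0.0277 0.06 0.09 0.12;
```

Request:
step_arm(
  increments="-0.002 -0.003 0.02 0.2 0.2 0.3 1; 0 0 0.02 0 0 0 1; 0 0 0.015 0 0 0 1; 0 0 0.008 0 0 0 1; 0 0 0 0 0 0 1",
)

```text
time_s: 2.53
ee_pos: [0.5193, 0.1743, 0.0317]
tcp_rot: [0.46, 3.09, 0.01]
ft_force: [0.1, 0.1, -0.4]
gripper_width: 1.002
```

```bash
python3 plan.py .513 .1725 .004 -.297
```

```text
t 2.5333 pos [0.5193 0.1743 0.0317] grip 1.002 F [ 0.13  0.12 -0.36] q6 -1.05
n 1 left [-0.0063 -0.0018 -0.0277] [0.51 0.96 0.06]
0.0059 -0.0038 0.0275 0.51 0.96 0.06;
```

Request:
step_arm(
  increments="0.005 -0.002 0.01 0.4 0.8 0 1; 0 0 0.008 0 0 0 1; 0 0 0 0 0 0 1; 0 0 0 0 0 0 1",
)

```text
time_s: 2.87
ee_pos: [0.5161, 0.1744, 0.0156]
tcp_rot: [0.462, 3.1, 0.005]
ft_force: [-0.2, 0.5, -0.2]
gripper_width: 1.005
```

```bash
python3 plan.py .513 .1725 .004 -.297
```

```text
t 2.8667 pos [0.5161 0.1744 0.0156] grip 1.005 F [-0.18  0.47 -0.25] q6 -1.05
n 1 left [-0.0031 -0.0019 -0.0116] [0.24 0.36 0.06]
0.0024 -0.0028 0.0116 0.24 0.36 0.06;
```

Request:
step_arm(
  increments="0.002 -0.002 0.006 0.2 0.3 0 1; 0 0 0.005 0 0 0 1; 0 0 0 0 0 0 1; 0 0 0 0 0 0 1",
)

```text
time_s: 3.2
ee_pos: [0.5144, 0.1732, 0.0048]
tcp_rot: [0.463, 3.104, 0.002]
ft_force: [0.2, -0.5, 0.7]
gripper_width: 0.999
```

```bash
python3 plan.py .513 .1725 .004 -.297
```

```text
t 3.2 pos [0.5144 0.1732 0.0048] grip 0.999 F [ 0.22 -0.51  0.69] q6 -1.05
n 1 left [-0.0014 -0.0007 -0.0008] [0.09 0.16 0.06]
0.0011 -0.0011 0.0008 0.09 0.16 0.06;
```

Request:
step_arm(
  increments="0 0 0 0 0 0 0.3; 0 0 0 0 0 0 0.3; 0 0 0 0 0 0 0.3; 0 0 0 0 0 0 0.3; 0 0 0 0 0 0 0.3",
)

```text
time_s: 3.62
ee_pos: [0.5147, 0.1733, 0.0051]
tcp_rot: [0.463, 3.103, 0.002]
ft_force: [0.7, -0.3, -0.5]
gripper_width: 0.719
```

Request:
step_arm(
  increments="0 0 0 0 0 0 0.3; 0 0 0 0 0 0 0.3; 0 0 0 0 0 0 0.3; 0 0 0 0 0 0 0.3",
)

```text
time_s: 3.95
ee_pos: [0.5147, 0.1733, 0.0051]
tcp_rot: [0.463, 3.104, 0.002]
ft_force: [-0.3, 0.6, -1.2]
gripper_width: 0.718
```

```bash
python3 plan.py .513 .1725 .004 -.297
```

```text
t 3.95 pos [0.5147 0.1733 0.0051] grip 0.718 F [-0.35  0.63 -1.2 ] q6 -1.05
n 1 left [-0.0017 -0.0008 -0.0011] [0.12 0.2  0.06]
0.0014 -0.0013 0.0011 0.12 0.2 0.06;
```

Request:
step_arm(
  increments="0 0 -0.008 0 0 0 0.3; 0 0 -0.015 0 0 0 0.3; 0 0 -0.02 0 0 0 0.3; 0 0 -0.02 0 0 0 0.3; 0 0 -0.015 0 0 0 0.3",
)

```text
time_s: 4.37
ee_pos: [0.5081, 0.1717, 0.079]
tcp_rot: [-0.461, -3.094, 0.009]
ft_force: [-0.1, 0.3, -2.6]
gripper_width: 0.72
```

Request:
step_arm(
  increments="0 0 -0.015 0 0 0 0.3; 0 0 -0.01 0 0 0 0.3; 0 0 0 0 0 0 0.3; 0 0 0 0 0 0 0.3",
)

```text
time_s: 4.7
ee_pos: [0.5095, 0.172, 0.1094]
tcp_rot: [-0.462, -3.099, 0.006]
ft_force: [0.2, 0.0, -3.2]
gripper_width: 0.717
```

```bash
python3 plan.py .523 -.177 .125 -.182; python3 - <<'E'
from h import *
a=snap('scene','s2.png');b=snap('top','t2.png')
r=lambda i:cv2.resize(cv2.cvtColor(i,cv2.COLOR_RGB2BGR),None,fx=3,fy=3,interpolation=cv2.INTER_CUBIC)
cv2.imwrite('pics/c3.png',np.hstack([r(a[100:260,240:370]),r(b[130:290,130:260])]))
E
```

```text
t 4.7 pos [0.5095 0.172  0.1094] grip 0.717 F [ 0.17  0.05 -3.19] q6 -1.05
n 10 left [ 0.0135 -0.349   0.0156] [-0.27 -0.48 -6.52]
-0.0115 -0.033 -0.0015 -0.03 -0.05 -0.65; -0.0111 -0.0331 -0.0015 -0.03 -0.05 -0.65; -0.0107 -0.0332 -0.0015 -0.03 -0.05 -0.65; -0.0103 -0.0334 -0.0015 -0.03 -0.05 -0.65; -0.0099 -0.0335 -0.0015 -0.03 -0.05 -0.65; -0.0096 -0.0336 -0.0015 -0.03 -0.05 -0.65; -0.0092 -0.0337 -0.0015 -0.03 -0.05 -0.65; -0.0088 -0.0338 -0.0015 -0.03 -0.05 -0.65; -0.0084 -0.0339 -0.0015 -0.03 -0.05 -0.65; -0.008 -0.034 -0.0016 -0.03 -0.05 -0.65;
```

View pics/c3.png

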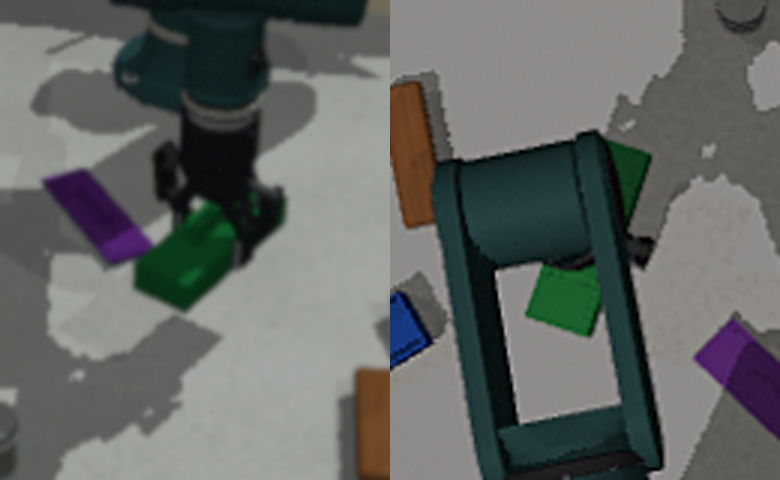

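Request:
step_arm(
  increments="-0.011 -0.018 -0.003 0 -0.1 -0.7 0.3; -0.011 -0.028 -0.003 0 -0.1 -0.7 0.3; -0.011 -0.03 -0.003 0 -0.1 -0.7 0.3; -0.01 -0.03 -0.003 0 0 -0.7 0.3; -0.01 -0.03 -0.003 0 0 -0.7 0.3",
)

```text
time_s: 5.22
ee_pos: [0.5202, 0.0284, 0.1158]
tcp_rot: [-0.342, -3.103, 0.005]
ft_force: [0.9, 0.2, -2.8]
gripper_width: 0.721
```

Request:
step_arm(
  increments="-0.01 -0.03 -0.001 0 0 -0.7 0.3; -0.01 -0.03 -0.001 0 0 -0.7 0.3; -0.01 -0.03 -0.001 0 0 -0.7 0.3; -0.01 -0.025 -0.001 0 0 -0.7 0.3; -0.005 -0.015 -0.001 0 0 -0.3 0.3",
)

```text
time_s: 5.63
ee_pos: [0.5348, -0.1165, 0.1133]
tcp_rot: [-0.255, -3.099, 0.004]
ft_force: [0.4, 0.2, -2.5]
gripper_width: 0.722
```

```bash
python3 plan.py .5245 -.176 .125 -.182
```

```text
t 5.6333 pos [ 0.5348 -0.1165  0.1133] grip 0.722 F [ 0.39  0.22 -2.53] q6 -1.72
n 2 left [-0.0103 -0.0595  0.0117] [-0.31 -1.8   1.01]
0.0004 -0.0302 -0.0057 -0.15 -0.9 0.51; 0.0 -0.0302 -0.0057 -0.15 -0.9 0.51;
```

Request:
step_arm(
  increments="0 -0.022 -0.004 0 -0.8 0.3 0.3; 0 -0.022 -0.004 0 -0.7 0.4 0.3; 0 -0.01 -0.002 0 0 0.2 0.3; 0 0 0 0 0 0 0.3; 0 0 0 0 0 0 0.3",
)

```text
time_s: 6.05
ee_pos: [0.5222, -0.1749, 0.1158]
tcp_rot: [-0.292, -3.11, 0.001]
ft_force: [0.3, 0.8, -3.0]
gripper_width: 0.72
```

```bash
python3 plan.py .5245 -.176 .125 -.182
```

```text
t 6.05 pos [ 0.5222 -0.1749  0.1158] grip 0.72 F [ 0.33  0.76 -3.01] q6 -1.81
n 1 left [ 0.0023 -0.0011  0.0092] [-0.13 -1.01 -0.3 ]
-0.0023 -0.0006 -0.0092 -0.13 -1.01 -0.3;
```

Request:
step_arm(
  increments="-0.001 -0.001 0.015 -0.1 -0.8 -0.3 0.3; 0 0 0.012 0 0 0 0.3; 0 0 0 0 0 0 0.3; 0 0 0 0 0 0 0.3",
)

```text
time_s: 6.38
ee_pos: [0.5227, -0.1714, 0.0859]
tcp_rot: [-0.279, -3.122, -0.006]
ft_force: [0.7, -0.3, -1.9]
gripper_width: 0.721
```

```bash
python3 plan.py .5245 -.176 .080 -.182; python3 - <<'E'
from fit import *
a=snap('scene','s3.png');b=snap('top','t3.png')
z=ctrl.state()['ee_pos'][2]-.005
B=(.5235,-.1765,-.182)
out=[]
for n,im in(('scene',a),('top',b)):
    # predicted base and predicted tray outlines
    S=4;v=cv2.resize(im,None,fx=S,fy=S,interpolation=cv2.INTER_CUBIC)
    for mod,zz,c in((BASE,0,(255,0,0)),(TRAY,z,(255,255,0))):
        m=cv2.resize((sil(n,mod,B,im.shape[:2],zz)*255).astype(np.uint8),(v.shape[1],v.shape[0]),interpolation=cv2.INTER_CUBIC)
        cs,_=cv2.findContours((m>127).astype(np.uint8),cv2.RETR_EXTERNAL,cv2.CHAIN_APPROX_NONE);cv2.drawContours(v,cs,-1,c,1)
    x,y=proj(n,[B[0],B[1],.06])[0];x,y=int(x*S),int(y*S)
    out.append(v[y-280:y+220,x-190:x+190,::-1])
cv2.imwrite('pics/c4.png',np.hstack(out))
E
```

```text
t 6.3833 pos [ 0.5227 -0.1714  0.0859] grip 0.721 F [ 0.7  -0.35 -1.94] q6 -1.81
n 1 left [ 0.0018 -0.0046 -0.0059] [ 0.18 -0.41  0.23]
-0.0026 -0.0043 0.0058 0.18 -0.41 0.23;
```

View pics/c4.png

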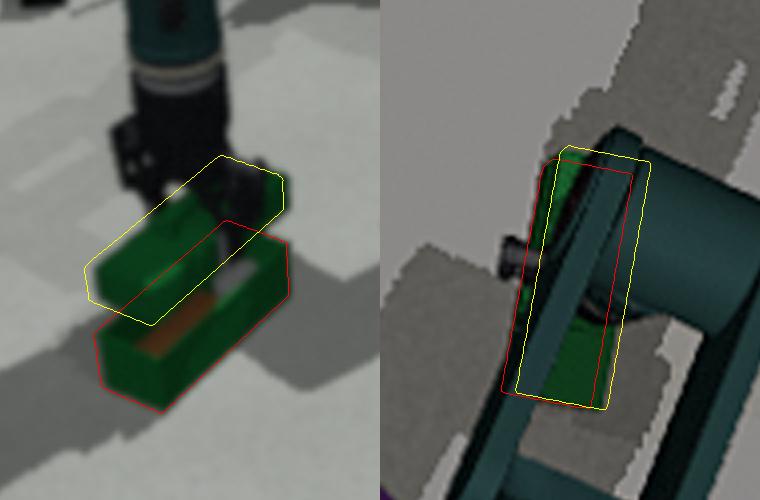

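Request:
step_arm(
  increments="-0.002 -0.004 0 0.1 -0.3 0.2 0.3; 0 0 0 0 0 0 0.3; 0 0 0 0 0 0 0.3; 0 0 0 0 0 0 0.3",
)

```text
time_s: 6.82
ee_pos: [0.5259, -0.1759, 0.0884]
tcp_rot: [0.282, 3.126, -0.0]
ft_force: [-0.4, -0.4, -2.8]
gripper_width: 0.72
```

```bash
python3 plan.py .5245 -.176 .070 -.182
```

```text
t 6.8167 pos [ 0.5259 -0.1759  0.0884] grip 0.72 F [-0.44 -0.39 -2.82] q6 -1.82
n 1 left [-0.0014 -0.0001 -0.0184] [0.   0.15 0.1 ]
0.0014 -0.0004 0.0184 0.0 0.15 0.1;
```

```bash
cat > m2.py <<'E'
from fit import *
z=ctrl.state()['ee_pos'][2]-.005
for n,f,B in(('scene','s4.png',(.5212,-.1751,-.147)),('top','t4.png',(.5247,-.1775,-.185))):
    im=snap(n,f);g=green(im)
    dark=((im.max(2)<75)|((im[...,2]>1.15*im[...,0])))&(g==0)
    ok=1-cv2.dilate(dark.astype(np.uint8),np.ones((3,3)))
    roi=cv2.dilate((np.maximum(sil(n,BASE,B,g.shape),sil(n,TRAY,B,g.shape,z))>0).astype(np.uint8),np.ones((13,13)))
    ok=ok*roi;sb=sil(n,BASE,B,g.shape)
    # inside base silhouette the tray edge is not resolvable: ignore base-only pixels
    def c(p):
        s=np.maximum(sil(n,TRAY,(p[0],p[1],p[2]/3),g.shape,z),sb);gg=np.maximum(g,sb>.5)
        return (np.abs(s-gg)*ok).sum()
    x0=np.array([B[0],B[1],-.182*3])
    for d in(.012,.004):
        r=minimize(c,x0,method='Nelder-Mead',options=dict(initial_simplex=np.vstack([x0]+[x0+d*e*np.array([1,1,6]) for e in np.eye(3)]),xatol=1e-4,fatol=.1));x0=r.x
    print(n,'ok px',ok.sum(),'fit',x0[:2].round(4),round(x0[2]/3,3),'rel to base',(x0[:2]-B[:2]).round(4),r.fun)
E
python3 m2.py
```

```text
scene ok px 2518 fit [ 0.5247 -0.1745] -0.112 rel to base [0.0035 0.0006] 19.04313725490196
top ok px 1115 fit [ 0.5233 -0.1766] -0.182 rel to base [-0.0014  0.0009] 1.7529411764705882
```

Request:
step_arm(
  increments="0.001 0 0.008 0 0.1 0.1 0.3; 0 0 0.006 0 0 0 0.3; 0 0 0 0 0 0 0.3; 0 0 0 0 0 0 0.3",
)

```text
time_s: 7.25
ee_pos: [0.5247, -0.1758, 0.0731]
tcp_rot: [0.286, 3.127, -0.0]
ft_force: [1.0, -0.3, -2.4]
gripper_width: 0.714
```

```bash
python3 plan.py .5245 -.176 .060 -.182
```

```text
t 7.25 pos [ 0.5247 -0.1758  0.0731] grip 0.714 F [ 0.97 -0.26 -2.45] q6 -1.81
n 1 left [-0.0002 -0.0002 -0.0131] [ 0.    0.06 -0.04]
0.0002 -0.0002 0.0131 0.0 0.06 -0.04;
```

Request:
step_arm(
  increments="0 0 0.005 0 0 0 0.3; 0 0 0.005 0 0 0 0.3; 0 0 0.002 0 0 0 0.3; 0 0 0 0 0 0 0.3; 0 0 0 0 0 0 0.3",
)

```text
time_s: 7.67
ee_pos: [0.5241, -0.1756, 0.0587]
tcp_rot: [-0.287, -3.128, -0.001]
ft_force: [0.3, -0.7, -2.7]
gripper_width: 0.72
```

```bash
python3 plan.py .5245 -.176 .053 -.182
```

```text
t 7.6667 pos [ 0.5241 -0.1756  0.0587] grip 0.72 F [ 0.27 -0.66 -2.74] q6 -1.81
n 1 left [ 0.0004 -0.0004 -0.0057] [ 0.04 -0.06 -0.04]
-0.0005 -0.0003 0.0057 0.04 -0.06 -0.04;
```

Request:
step_arm(
  increments="0 0 0.002 0 0 0 0.3; 0 0 0.002 0 0 0 0.3; 0 0 0.001 0 0 0 0.3; 0 0 0 0 0 0 0.3",
)

```text
time_s: 8.0
ee_pos: [0.5248, -0.1754, 0.054]
tcp_rot: [0.286, 3.128, 0.001]
ft_force: [0.9, 0.0, -2.5]
gripper_width: 0.718
```

```bash
python3 plan.py .5245 -.176 .053 -.182
```

```text
t 8.0 pos [ 0.5248 -0.1754  0.054 ] grip 0.718 F [ 0.9   0.01 -2.53] q6 -1.81
n 1 left [-0.0003 -0.0006 -0.001 ] [ 0.06  0.04 -0.02]
0.0002 -0.0006 0.001 0.06 0.04 -0.02;
```

Request:
step_arm(
  increments="0 0 0.001 0 0 0 0.3; 0 0 0.001 0 0 0 0.3; 0 0 0 0 0 0 0.3; 0 0 0 0 0 0 0.3",
)

```text
time_s: 8.33
ee_pos: [0.5253, -0.1753, 0.0534]
tcp_rot: [0.285, 3.126, 0.001]
ft_force: [-0.9, -0.0, -2.7]
gripper_width: 0.717
```

```bash
python3 plan.py .5245 -.176 .053 -.182
```

```text
t 8.3333 pos [ 0.5253 -0.1753  0.0534] grip 0.717 F [-0.95 -0.05 -2.68] q6 -1.81
n 1 left [-0.0008 -0.0007 -0.0004] [0.05 0.12 0.  ]
0.0006 -0.0008 0.0004 0.05 0.12 0.0;
```

Request:
step_arm(
  increments="0 0 0.001 0 0 0 0.3; 0 0 0.001 0 0 0 0.3; 0 0 0.001 0 0 0 0.3; 0 0 0 0 0 0 0.3",
)

```text
time_s: 8.67
ee_pos: [0.5255, -0.1754, 0.0532]
tcp_rot: [0.285, 3.125, 0.001]
ft_force: [1.1, 0.2, -2.5]
gripper_width: 0.721
```

Request:
step_arm(
  increments="0 0 0.003 0 0 0 0.3; 0 0 0.002 0 0 0 0.3; 0 0 0.002 0 0 0 0.3",
)

```text
time_s: 8.92
ee_pos: [0.5255, -0.1754, 0.0531]
tcp_rot: [0.285, 3.125, 0.0]
ft_force: [-5.1, 3.1, 10.9]
gripper_width: 0.725
```

Request:
step_arm(
  increments="0 0 0 0 0 0 0.3; 0 0 0 0 0 0 0.75; 0 0 0 0 0 0 1; 0 0 0 0 0 0 1; 0 0 0 0 0 0 1",
)

```text
time_s: 9.33
ee_pos: [0.5271, -0.1767, 0.0531]
tcp_rot: [0.285, 3.12, -0.004]
ft_force: [-0.5, -0.1, -0.1]
gripper_width: 0.998
```

Request:
step_arm(
  increments="0 0 0 0 0 0 1; 0 0 0 0 0 0 1; 0 0 0 0 0 0 1; 0 0 0 0 0 0 1",
)

```text
time_s: 9.67
ee_pos: [0.5272, -0.1769, 0.0523]
tcp_rot: [0.286, 3.12, -0.004]
ft_force: [0.1, -0.4, -0.3]
gripper_width: 1.0
```

```bash
python3 plan.py .5245 -.176 .16 -.182
```

```text
t 9.6667 pos [ 0.5272 -0.1769  0.0523] grip 1.0 F [ 0.11 -0.38 -0.27] q6 -1.81
n 4 left [-0.0027  0.0009  0.1077] [-0.1   0.48 -0.03]
0.0005 0.0001 -0.0269 -0.03 0.12 -0.01; 0.0005 0.0001 -0.0269 -0.03 0.12 -0.01; 0.0006 0.0001 -0.0269 -0.03 0.12 -0.01; 0.0006 0.0001 -0.0269 -0.03 0.12 -0.01;
```

Request:
step_arm(
  increments="0 0 -0.01 0 0.2 0 1; 0 0 -0.02 0 0.2 0 1; 0 0 -0.025 0 0 0 1; 0 0 -0.02 0 0 0 1; 0 0 -0.01 0 0 0 1",
)

```text
time_s: 10.08
ee_pos: [0.5243, -0.1756, 0.138]
tcp_rot: [-0.286, -3.119, -0.002]
ft_force: [1.2, -0.5, -0.3]
gripper_width: 1.0
```

Request:
step_arm(
  increments="0 0 -0.03 0 0 0 1; 0 0 -0.03 0 0 0 1; 0 0 -0.02 0 0 0 1; 0 0 0 0 0 0 1; 0 0 0 0 0 0 1",
)

```text
time_s: 10.5
ee_pos: [0.5257, -0.176, 0.2264]
tcp_rot: [-0.286, -3.125, 0.001]
ft_force: [-0.6, 0.2, -0.3]
gripper_width: 1.0
```

```bash
python3 plan.py .525 -.176 .14 -.182; python3 - <<'E'
from h import *
a=snap('scene','s5.png');b=snap('top','t5.png')
r=lambda i:cv2.resize(cv2.cvtColor(i,cv2.COLOR_RGB2BGR),None,fx=4,fy=4,interpolation=cv2.INTER_CUBIC)
cv2.imwrite('pics/c5.png',np.hstack([r(a[110:230,160:260]),r(b[150:270,265:365])]))
E
```

```text
t 10.5 pos [ 0.5257 -0.176   0.2264] grip 1.0 F [-0.63  0.21 -0.34] q6 -1.81
n 3 left [-0.0007 -0.     -0.0864] [-0.06 -0.19 -0.03]
0.0001 -0.0 0.0288 -0.02 -0.06 -0.01; 0.0002 -0.0 0.0288 -0.02 -0.06 -0.01; 0.0002 -0.0 0.0288 -0.02 -0.06 -0.01;
```

View pics/c5.png

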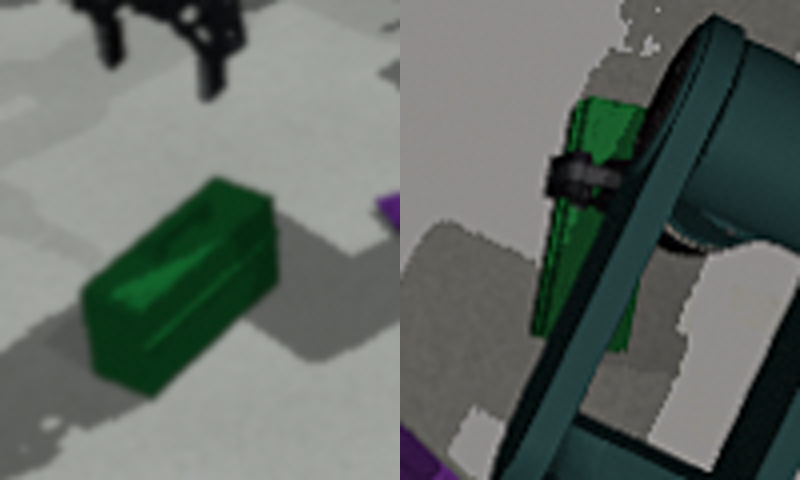

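```bash
python3 - <<'E'
from fit import *
im=cv2.cvtColor(cv2.imread('pics/s5.png'),cv2.COLOR_BGR2RGB)
m,_=mask(im,(206,184),True)
p0=(.5212,-.1751,-.147)
for dz in(-.004,0,.004,.008):
    M=BASE+[[(x,y,z+.048+dz) for x,y,z in b] for b in TRAY]
    print(dz,fit([('scene',m)],M,p0))
# base fixed at its start fit, tray free
sb=sil('scene',BASE,p0,m.shape)
def c(q):return np.abs(np.maximum(sb,sil('scene',TRAY,(q[0],q[1],q[2]/3),m.shape,q[3]))-m).sum()
x0=np.array([p0[0],p0[1],p0[2]*3,.048])
r=minimize(c,x0,method='Nelder-Mead',options=dict(initial_simplex=np.vstack([x0]+[x0+.006*e*np.array([1,1,6,1]) for e in np.eye(4)])))
print(r.x[:2]-x0[:2],r.x[2]/3,r.x[3],r.fun)
E
```

```text
-0.004 (array([ 0.52164232, -0.17533762, -0.15417142]), np.float64(80.02745098039216))
0 (array([ 0.52386119, -0.17425917, -0.14498383]), np.float64(121.43137254901961))
0.004 (array([ 0.52250678, -0.1741916 , -0.14051433]), np.float64(171.93333333333334))
0.008 (array([ 0.52241511, -0.17425748, -0.14303418]), np.float64(221.61176470588236))
[0.0049538  0.00164915] -0.1427564479669625 0.04559126705580018 72.65490196078431
```

Request:
step_arm(
  increments="0 0 0.015 0 0 0 1; 0 0 0.025 0 0 0 1; 0 0 0.025 0 0 0 1; 0 0 0.015 0 0 0 1; 0 0 0 0 0 0 1",
)

```text
time_s: 11.02
ee_pos: [0.5215, -0.1743, 0.1351]
tcp_rot: [-0.285, -3.114, -0.005]
ft_force: [-0.4, 0.5, -1.1]
gripper_width: 1.003
```

```bash
python3 plan.py .5255 -.1757 .096 -.182
```

```text
t 11.0167 pos [ 0.5215 -0.1743  0.1351] grip 1.003 F [-0.41  0.48 -1.08] q6 -1.81
n 2 left [ 0.004  -0.0014 -0.0391] [ 0.1  -0.86 -0.04]
-0.0024 -0.0004 0.0195 0.05 -0.43 -0.02; -0.0022 -0.0004 0.0195 0.05 -0.43 -0.02;
```

Request:
step_arm(
  increments="-0.003 -0.001 0.01 0.1 -0.6 0 1; 0 0 0.01 0 0 0 1; 0 0 0.008 0 0 0 1; 0 0 0 0 0 0 1; 0 0 0 0 0 0 1",
)

```text
time_s: 11.43
ee_pos: [0.5207, -0.1742, 0.1003]
tcp_rot: [-0.285, -3.113, -0.007]
ft_force: [-0.3, 0.8, -0.6]
gripper_width: 1.001
```

```bash
python3 plan.py .5255 -.1757 .096 -.182
```

```text
t 11.4333 pos [ 0.5207 -0.1742  0.1003] grip 1.001 F [-0.28  0.85 -0.64] q6 -1.81
n 1 left [ 0.0048 -0.0015 -0.0043] [ 0.16 -0.9  -0.04]
-0.0051 -0.0006 0.0043 0.16 -0.9 -0.04;
```

Request:
step_arm(
  increments="-0.004 -0.001 0.003 0.2 -0.8 0 1; 0 0 0.002 0 0 0 1; 0 0 0 0 0 0 1; 0 0 0 0 0 0 1",
)

```text
time_s: 11.77
ee_pos: [0.5261, -0.1766, 0.0972]
tcp_rot: [0.286, 3.125, -0.004]
ft_force: [0.2, 0.3, 0.6]
gripper_width: 0.997
```

```bash
python3 plan.py .5255 -.1757 .096 -.182
```

```text
t 11.7667 pos [ 0.5261 -0.1766  0.0972] grip 0.997 F [0.18 0.3  0.55] q6 -1.81
n 1 left [-0.0006  0.0009 -0.0012] [-0.11  0.2  -0.04]
0.0008 0.0008 0.0012 -0.11 0.2 -0.04;
```

Position is within about 1 mm. I'll close on the bar with a light grip.

Request:
step_arm(
  increments="0 0 0 0 0 0 0.05; 0 0 0 0 0 0 0.05; 0 0 0 0 0 0 0.05; 0 0 0 0 0 0 0.05; 0 0 0 0 0 0 0.05",
  squeeze=25,
)

```text
time_s: 12.18
ee_pos: [0.5271, -0.177, 0.0991]
tcp_rot: [0.286, 3.122, -0.005]
ft_force: [0.9, -0.3, 1.2]
gripper_width: 0.297
```

Request:
step_arm(
  increments="0 0 0 0 0 0 0.05; 0 0 0 0 0 0 0.05; 0 0 0 0 0 0 0.05; 0 0 0 0 0 0 0.05; 0 0 0 0 0 0 0.05",
)

```text
time_s: 12.6
ee_pos: [0.5272, -0.177, 0.0993]
tcp_rot: [0.286, 3.122, -0.005]
ft_force: [-1.8, 0.4, -0.7]
gripper_width: 0.135
```

```bash
python3 plan.py .5255 -.1757 .096 -.182
```

```text
t 12.6 pos [ 0.5272 -0.177   0.0993] grip 0.135 F [-1.81  0.42 -0.69] q6 -1.81
n 1 left [-0.0017  0.0013 -0.0033] [-0.15  0.42 -0.04]
0.0019 0.001 0.0033 -0.15 0.42 -0.04;
```

Request:
step_arm(
  increments="0 0 -0.003 0 0 0 0.05; 0 0 -0.003 0 0 0 0.05; 0 0 -0.003 0 0 0 0.05; 0 0 -0.003 0 0 0 0.05; 0 0 -0.003 0 0 0 0.05",
)

```text
time_s: 13.02
ee_pos: [0.5262, -0.1765, 0.1138]
tcp_rot: [0.286, 3.125, -0.003]
ft_force: [-0.5, 0.8, -1.6]
gripper_width: 0.132
```

```bash
python3 plan.py .5272 -.177 .200 -.182
```

```text
t 13.0167 pos [ 0.5262 -0.1765  0.1138] grip 0.132 F [-0.47  0.8  -1.58] q6 -1.81
n 3 left [ 0.001  -0.0005  0.0862] [-0.1   0.24 -0.04]
-0.0005 -0.0001 -0.0287 -0.03 0.08 -0.01; -0.0004 -0.0001 -0.0287 -0.03 0.08 -0.01; -0.0004 -0.0001 -0.0287 -0.03 0.08 -0.01;
```

Request:
step_arm(
  increments="0 0 -0.008 0 0 0 0.05; 0 0 -0.015 0 0 0 0.05; 0 0 -0.018 0 0 0 0.05; 0 0 -0.015 0 0 0 0.05; 0 0 -0.008 0 0 0 0.05",
)

```text
time_s: 13.43
ee_pos: [0.5244, -0.1757, 0.1802]
tcp_rot: [-0.286, -3.127, 0.001]
ft_force: [-0.1, -0.4, 0.1]
gripper_width: 0.132
```

Request:
step_arm(
  increments="0 0 -0.006 0 0 0 0.05; 0 0 -0.003 0 0 0 0.05; 0 0 0 0 0 0 0.05; 0 0 0 0 0 0 0.05; 0 0 0 0 0 0 0.05",
)

```text
time_s: 13.85
ee_pos: [0.5251, -0.176, 0.1926]
tcp_rot: [0.286, 3.126, -0.003]
ft_force: [-0.7, -0.2, -0.6]
gripper_width: 0.131
```

```bash
python3 plan.py .5255 -.176 .200 -.182; python3 - <<'E'
from h import *
a=snap('scene','s6.png');b=snap('top','t6.png')
r=lambda i:cv2.resize(cv2.cvtColor(i,cv2.COLOR_RGB2BGR),None,fx=4,fy=4,interpolation=cv2.INTER_CUBIC)
cv2.imwrite('pics/c6.png',np.hstack([r(a[90:230,160:260]),r(b[140:280,265:365])]))
E
```

```text
t 13.85 pos [ 0.5251 -0.176   0.1926] grip 0.131 F [-0.65 -0.19 -0.6 ] q6 -1.81
n 1 left [0.0004 0.     0.0074] [-0.1   0.17 -0.03]
-0.0004 0.0001 -0.0074 -0.1 0.17 -0.03;
```

View pics/c6.png

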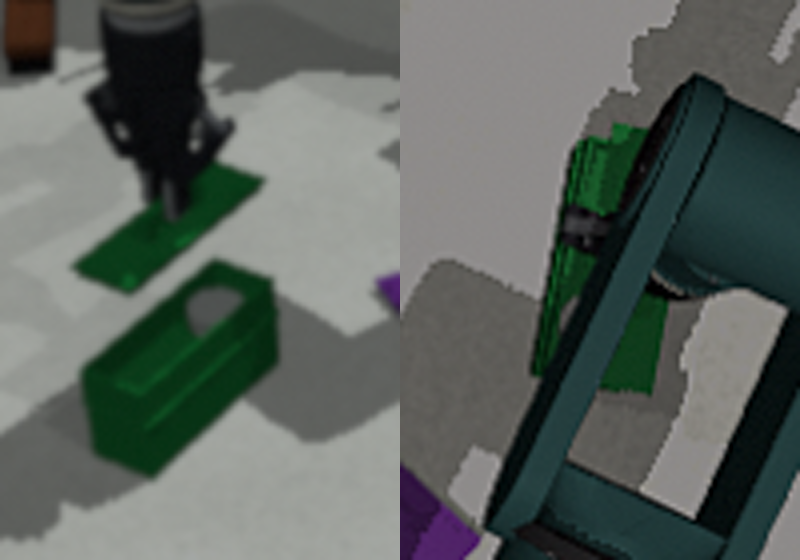

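Request:
step_arm(
  increments="0 0 0 0 0 0 0.05; 0 0 0 0 0 0 0.05; 0 0 0 0 0 0 0.05; 0 0 0 0 0 0 0.05; 0 0 0 0 0 0 0.05",
)

```text
time_s: 14.37
ee_pos: [0.524, -0.1755, 0.1896]
tcp_rot: [-0.286, -3.126, 0.0]
ft_force: [-0.0, 0.2, -0.8]
gripper_width: 0.134
```

```bash
python3 - <<'E'
from h import *
a=cv2.imread('pics/s5.png').astype(int);b=cv2.imread('pics/s6.png').astype(int);c=cv2.imread('pics/s0.png').astype(int)
print('stack lower part diff s5/s6',np.abs(a-b)[172:212,178:232].max())
for n,(x,y) in dict(jar=(236,246),brush=(366,242),horn=(130,192)).items():print(n,np.abs(b-c)[y-12:y+12,x-8:x+8].mean().round(1))
s=ctrl.state();print(s['ee_pos'],s['dq'].round(4),s['gripper_width'],s['ft_force'])
print(ctrl.hand_in())
E
```

```text
stack lower part diff s5/s6 47
jar 4.1
brush 3.6
horn 5.4
[ 0.52400454 -0.17551544  0.18959182] [ 0.0006  0.0013  0.0021  0.     -0.0011  0.    ] 0.13360640123103457 [-0.02022437  0.18223255 -0.84505192]
the job is handed in; nothing more can be done
None
```

I lowered the covered green tray onto the green base and let go of it. I then lifted the cover straight off by its bar and handed the job in still holding it. The run took about 14.4 s of the 53 s allowed, and the hand-in gave no verdict.

**Seating the tray:** The tool stopped at z 53 mm, 48 mm above the height at which I gripped the tray. That is the expected nested height. The force then rose to about +11 N, which showed it was resting on the rim.

**Final state:**
- **Cover:** it is about 90 mm above its seat and within about 0.1° of level going by the tool's pose. The arm was still (joint speeds about 0.002 rad/s). The grip was closed to about 11 mm on the 12 mm bar, and the hand carried about 0.85 N, which fits the cover alone.
- **Tray and tin:** the last picture shows the tray seated on the base with the tin inside.
- **Bystanders:** only small brightness changes showed around the jar, brush and shoe horn in the scene camera.

**Checks that disagreed or were weak:**
- The two cameras disagreed by up to 5 mm and 0.07 rad while the tray was above the base. A scene-camera silhouette fit after release put the tray 5 mm along x and 2.4 mm low. The fit of the nested parts leaves only about 2 mm of sideways play, so I took this as measurement error.
- The before-and-after difference around the stack was up to 47 grey levels. I put that down to the removed cover and shifted shadows and did not look further, so that check does not prove the tray stayed put.

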